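# Close the ripening tub and set its vent

### The job

Take the blue lid out of the drying rack (it stands on edge there; the near half of the marble slab is free for laying it down to take it again by its handle), set it on the white ripening tub without dropping it and press it down until it is fully home and level all round. Then turn the tub's red vent lever to half open, 45 degrees, over the green mark. Leave the cheeses, jars, bottle and serving board where they are.

Things in the scene. Friction and masses are not known exactly. Their poses are not given: they have to be found in the camera images.
- lid: blue lid, bar handle; on edge in a rack slot, handle facing away from the robot. Origin: flange underside centre; x short side, y long, z out of the top. Flange 114x154, z 0..6. Plug 100x140 down to z -8, bevelled to 88x128 at z -18. Handle: solid white bar 90 (y) x 16 (x), z 6..32. 0.25 kg. On edge its top edge is 114 over the rack base, 24 thick to pinch; flat, its origin is 18 up
- tub: white open ripening tub, 114 (x) x 154 (y) outside, walls 4, fixed on a steel plate 150 x 210. Origin on the table under its centre, y along its long side; rim 100 above the table. Black sprung beads inside the long walls hold a lid that is only laid on about 7 proud; 10 to 20 N pushes it home, flange on the rim. Either way round fits
- tub_rim (a point): centre of the tub's mouth at rim height (100 above the table), axes as the tub's. The lid's origin is here when seated
- vent (a joint): angle in rad of the red vent lever on the brass cock at the tub's +y end: 0 = shut (lever along the tub's +x), 0.785 = half open (45 degrees, over the green mark on the white dial), 1.57 = fully open (lever along the tub's +y). Turns counter-clockwise from above as it opens and stays where it is left
- vent_grip (a point): middle of the red lever's outer part, 62 from its axis; lever upright bar 13 wide, 22 high (70 to 92 above the table), reaching 90 from the axis. x of this point points outward along the lever
- vent_axis (a point): the lever's turning axis (vertical), at the lever's mid height (81 above the table), 125 from the tub's centre along its y
- rack: fixed wooden drying rack: base 200 (x) x 160 (y) x 12 high with eight upright dowels 10 diameter, 60 high, at y = +-58. Origin under the base's centre; x points away from the robot. The two slots are at x = -45 and +45 (where the lid's origin lies); the lid may be in either
- board: dark wooden serving board, 114 x 150 x 22, on edge in the rack's other slot; origin near its centre, in the slot's middle
- slab: fixed white marble slab, 300 (x) x 240 (y) x 14 high; origin on the table under its centre. Its half nearer the robot is clear
- cheese: yellow cheese block, 75 x 55 x 50 high, standing on the slab's far end; origin under its centre
- crock: terracotta jar with cork-coloured lid, 64 diameter, 75 high, on the slab's far end; origin under its centre
- brine: green bottle, 60 diameter, 190 high; origin under its centre
- jar: amber glass jar with brass lid, 66 diameter, 85 high; origin under its centre
- wheel: small round brown cheese, 130 diameter, 60 high; origin under its centre

How it is judged:
By the outcome, as a careful person would: the job done as asked, in the order asked, and still so for the second after the job is handed in, with the robot touching nothing.
It also fails if it takes over 69 s, if anything falls off the work surface, if the arm or the gripper's body presses on something with over 40 N, if the wrist force passes 120 N, or if a joint passes its speed limit or range.

### The arm

A 6-joint arm with a two-finger parallel gripper is mounted at the origin on the work surface. World frame = base frame: x ahead of the robot, y to its left, z up, the work surface at z = 0. Lengths are in mm, angles in degrees, forces in N, time in s.
With the tool pointing down it reaches from about 350 to 850 mm from the base axis. Payload 8.1 kg.
Tool frame: the origin (TCP) lies midway between the tips of the shut fingers; the grasp point (between the pads) lies 19 mm behind it; z points along the fingers, y is the direction in which the jaws open and shut (so a half turn about z gives the same grasp; the last joint's range is limited). The gripper opens to 85 mm and grips with 20 to 120 N. Pads are 22 mm wide; open, the fingers measure 114 mm over their backs; the gripper's body (76 mm by 85 mm) begins 54 mm behind the grasp point. The pads swing forward as they close: fully open they stand 13 mm farther back than shut.
Start: joints at [-73.992, 7.471, 85.268, -0, 87.261, -4.893], TCP at [214.078, -560.514, 231.292] pointing down, gripper open.
Joint ranges: [-169.43, 169.43], [-51.17, 129.36], [1.28, 143.12], [-76.62, 256.62], [0, 156.53], [-152.29, 152.29]. Speed limits (degrees/s): [136.94, 136.94, 159.86, 180, 180, 180].

### API

Orientations are given as [roll, pitch, yaw] about the fixed x, y, z axes, in that order (R = Rz(yaw) Ry(pitch) Rx(roll)).
In Python, from bench import telemetry, snapshot, camera_params, job gives the robot as it stands. The module is installed in compiled form; this text tells all that it offers.
- The arm moves only by the shell command python3 -m jog 'ROWS' [FORCE]. ROWS is JSON, a list that holds one entry, the list of rows, each a list of 7 numbers: the shift along the tool's x, y, z in units of 50 mm (1.0 is 50 mm), then the turn, a rotation vector about the tool's x, y, z in units of 2 pi rad (1.0 is 2 pi rad), then the opening, from 0 (shut) to 1 (fully open). In form: [[[dx, dy, dz, rx, ry, rz, claw], ...]]. A call has 1 to 12 rows; each row shifts and turns the commanded pose from where the row before left it, along the tool's axes as they then stand; what a row does not reach is not made up. A row lasts 1/8 s, in which the tool goes at most 62.5 mm and 10.7 degrees, less where a joint would pass 70% of its speed; a pose out of reach is approached as far as the arm can. A call with a number of a shift or a turn outside -1 to 1 is refused whole. A call with a gripper value outside its range is refused whole. The fingers move at their own pace and stop on an object; FORCE is the grip in N (left out, the last holds). Time passes only in rows, so rows that do not move let the fingers close. It gives the time, the measured TCP pose, the force and the opening at its end, in the units of the state.
- telemetry.sense(): the state, without advancing time (a new reading comes with each control period).
- snapshot(name): name is "scene" or "top" or "wrist"; returns (picture, depth): 384x512x3 uint8, red, green, blue; 384x512 float32, mm along the optical axis (not along the pixel's ray), 0 where there is no reading.
- camera_params(name): a dict with "K" (3x3 intrinsics, pixels), "extrinsics" (4x4, takes a point from camera to world coordinates). Camera axes: x right, y down, z forward; pixel columns grow to the right and rows downward; lengths in mm; the calibration is good to about 2 mm. The wrist camera is an equidistant fisheye: a pixel r from the principal point sees the ray r / f radians off the axis. A picture is of the moment at which its call begins: read the wrist's pose just before it. camera_params takes no time and is no camera call; for the wrist camera it gives the pose at the moment of the call.
- job.hand_in(): hands the job in, once; it reports no verdict.
The state is a dict: "time": time; "joint_pos": joint angles; "qd": joint speeds; "joint_efforts": joint torques, N m; "tool_pos": TCP position; "tcp_rot": TCP orientation; "ft_force": force on the tool from outside, world axes, zero at the start; "wrist_torque": the same for the moment, N m; "finger_gap": finger opening in mm.
Only numpy, scipy, OpenCV 4.12 (cv2) and the standard library are available. Lean on these libraries where they do the work, as an engineer would, in place of code of your own. Each camera call takes 0.05 s, during which the arm holds its last target. There are 200 camera calls.

## Working session

There is one attempt and no reset: what is moved stays moved. The work goes in short steps, Python scripts to look and compute and a shell command to move; the robot and the scene stay as the last step left them, time stands still between calls to the robot, and variables do not carry over. Pictures are saved under pics/ and viewed, about 8 in all and at most 12, crops included, and the job is handed in when it is done.

```bash
mkdir -p pics && cat > h.py <<'E'
import numpy as np, cv2
from bench import telemetry, snapshot, camera_params
def snap(cam,fn=None):
    p=camera_params(cam); K=np.array(p["K"]); E=np.array(p["extrinsics"])
    im,d=snapshot(cam)
    if fn: cv2.imwrite("pics/"+fn,im[:,:,::-1])
    np.savez(""+cam+".npz",im=im,d=d,K=K,E=E)
    return im,d,K,E
def load(cam):
    z=np.load(""+cam+".npz"); return z["im"],z["d"],z["K"],z["E"]
def cloud(d,K,E):
    v,u=np.mgrid[:d.shape[0],:d.shape[1]]
    P=np.stack([(u-K[0,2])/K[0,0]*d,(v-K[1,2])/K[1,1]*d,d],-1)
    return P@E[:3,:3].T+E[:3,3]
E
python3 - <<'E'
from h import *
a=snap("scene"); b=snap("top")
cv2.imwrite("pics/a.png",np.hstack([cv2.resize(x[0],(400,300),interpolation=cv2.INTER_AREA) for x in(a,b)])[:,:,::-1])
cv2.imwrite("pics/top.png",cv2.resize(b[0],(800,600))[:,:,::-1])
cv2.imwrite("pics/scene.png",cv2.resize(a[0],(800,600))[:,:,::-1])
print(b[2],b[3],a[3]); print(telemetry.sense())
E
```

```text
[[465.96317589   0.         258.26621483]
 [  0.         465.96317589 191.21262097]
 [  0.           0.           1.        ]] [[-8.83600397e-03 -9.86897691e-01  1.61105157e-01  3.90402957e+02]
 [-9.99941693e-01  7.72022781e-03 -7.55043346e-03  2.09222629e+01]
 [ 6.20773684e-03 -1.61162479e-01 -9.86908364e-01  1.28776587e+03]
 [ 0.00000000e+00  0.00000000e+00  0.00000000e+00  1.00000000e+00]] [[-3.99613573e-01  7.29331767e-01 -5.55323479e-01  1.26548473e+03]
 [ 9.16646130e-01  3.23411565e-01 -2.34871947e-01  3.05533080e+02]
 [ 8.29846318e-03 -6.02893136e-01 -7.97778793e-01  1.06981212e+03]
 [ 0.00000000e+00  0.00000000e+00  0.00000000e+00  1.00000000e+00]]
{'time': 0.1, 'joint_pos': array([-7.39933352e+01,  7.51090712e+00,  8.53235007e+01, -1.19272406e-03,
        8.72612488e+01, -4.89035901e+00]), 'qd': array([ 0.04153327, -0.0687726 , -0.13855052,  0.01707986,  0.11662833,
        0.04447611]), 'joint_efforts': array([ 1.57746512e-03, -5.70949888e+01, -5.01944625e+01, -2.58781520e-04,
        8.06785945e-03,  7.84265922e-05]), 'tool_pos': array([ 213.91670592, -560.04034549,  230.34359516]), 'tcp_rot': array([-1.79904590e+02, -6.96772351e-03,  2.08970760e+01]), 'ft_force': array([ 0.66240564,  0.57732334, -0.91962776]), 'wrist_torque': array([ 0.07531746, -0.04082856, -0.03351114]), 'finger_gap': 85.54799846231394}
```

View pics/top.png

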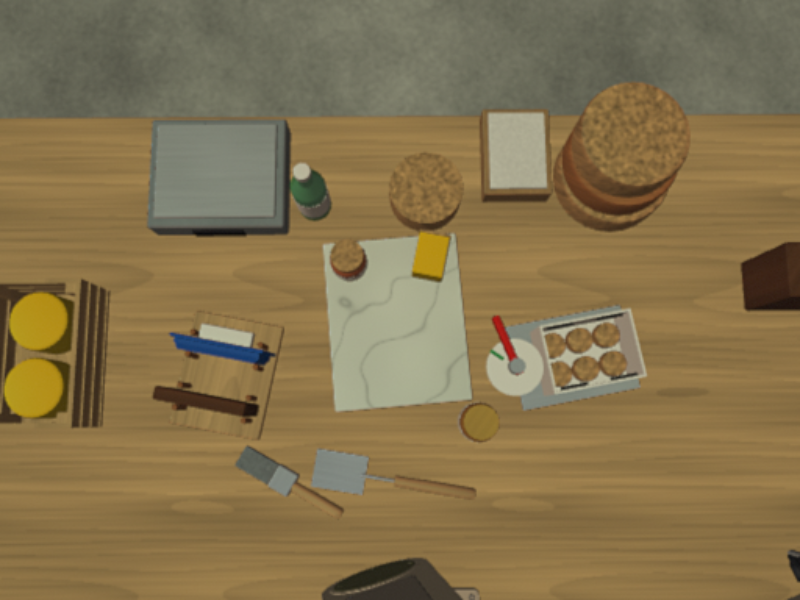

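View pics/scene.png

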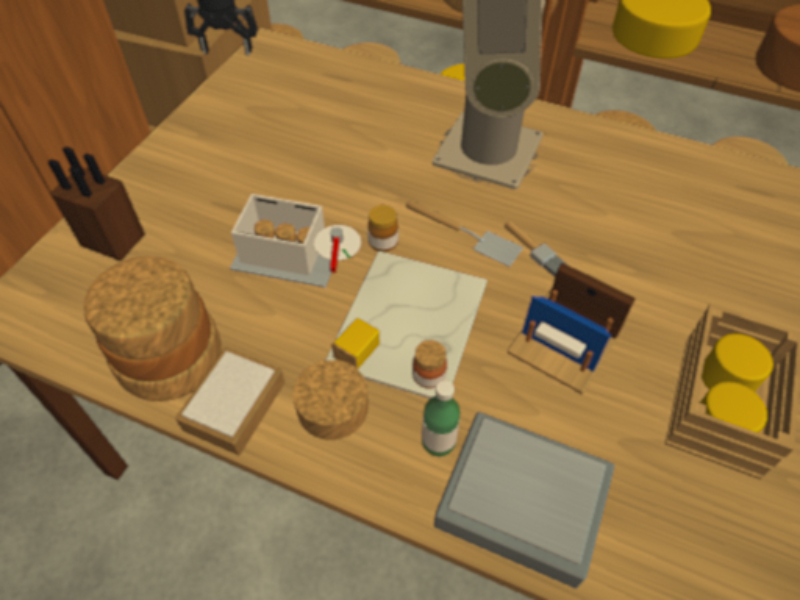

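Top view (800x600): the blue lid is in the far slot at about (220,348), with the dark board in the near slot at (205,400). The slab is centred near (400,322), the tub near (592,348), and the red lever runs from (516,366) to (498,320), with the green mark at (496,354). The jar is at (480,422). Next I'll measure the poses from depth.

```bash
python3 - <<'E'
from h import *
def rect(n,P):
    c,s,a=cv2.minAreaRect(P[:,:2].astype(np.float32)); print(n,len(P),np.round(c,1),np.round(s,1),round(a,1),"z",np.round(np.percentile(P[:,2],[2,50,98]),1), "corners",np.round(cv2.boxPoints((c,s,a))).tolist())
for cam in("top","scene"):
    im,d,K,E=load(cam); W=cloud(d,K,E); I=im.astype(int); r,g,b=I[...,0],I[...,1],I[...,2]; ok=d>0
    x,y,z=W[...,0],W[...,1],W[...,2]
    blue=ok&(b>r+40)&(b>g+25)&(z>20)
    rect(cam+" lid",W[blue]); rect(cam+" lidtop",W[blue&(z>115)])
    q=W[blue&(z>25)]; m=q.mean(0); n=np.linalg.svd(q-m,full_matrices=False)[2][2]; print("plane",m.round(1),n.round(3))
    rim=ok&(abs(z-100)<5)&(x>300)&(x<650)&(y<-150)&(y>-480); rect(cam+" rim",W[rim])
    red=ok&(r>g+80)&(r>b+80)&(z>60)&(z<110)&(y<0)&(y>-400); rect(cam+" lever",W[red])
    gr=ok&(g>r+30)&(g>b+15)&(z<85)&(z>0)&(y<0)&(y>-300)&(x<550); rect(cam+" green",W[gr])
    rd=ok&(abs(z-12)<4)&(y>150)&(y<420)&(x>250)&(x<550)&(r>b+25); rect(cam+" rackbase",W[rd])
    sl=ok&(abs(z-14)<4)&(y>-150)&(y<160)&(x>200)&(x<700)&(abs(r-b)<40)&(r>120); rect(cam+" slab",W[sl])
E
```

```text
top lid 467 [503.4 314.1] [151.8  20.9] 78.7 z [110.8 118.4 128.4] corners [[478.0, 242.0], [499.0, 238.0], [528.0, 386.0], [508.0, 391.0]]
top lidtop 384 [503.6 314. ] [151.8  20.5] 78.7 z [115.2 119.2 128.8] corners [[479.0, 242.0], [499.0, 238.0], [528.0, 386.0], [508.0, 391.0]]
plane [503.8 313.7 119.1] [ 0.587 -0.118 -0.801]
top rim 493 [ 490.8 -267.6] [115.3 215.1] 9.7 z [ 95.3  98.9 103.8] corners [[416.0, -171.0], [452.0, -383.0], [566.0, -364.0], [529.0, -152.0]]
top lever 139 [ 520.5 -153.9] [76.3 12.6] 22.9 z [82.4 90.6 95.4] corners [[483.0, -163.0], [488.0, -175.0], [558.0, -145.0], [553.0, -133.0]]
top green 16 [ 495.2 -143.5] [22.3  4.6] 59.3 z [59.2 63.5 66.9] corners [[487.0, -152.0], [491.0, -154.0], [503.0, -135.0], [499.0, -133.0]]
top rackbase 2137 [400.4 282.8] [266.6 296.7] 89.6 z [ 8.2 11.5 15.6] corners [[251.0, 151.0], [548.0, 148.0], [550.0, 415.0], [253.0, 417.0]]
top slab 7068 [497.1  19.9] [423.9 238.8] 4.6 z [10.3 13.8 17.6] corners [[276.0, 122.0], [295.0, -116.0], [718.0, -82.0], [699.0, 156.0]]
scene lid 823 [504.3 316.7] [148.7  30.8] 78.6 z [ 24.4 
[... 294 characters left out ...]
[ 490.  -265.2] [120.3 216.5] 10.9 z [ 95.1  99.4 104.5] corners [[410.0, -170.0], [451.0, -383.0], [570.0, -360.0], [529.0, -147.0]]
scene lever 81 [ 522.9 -151.5] [75.  12.8] 22.8 z [80.8 93.6 97.2] corners [[486.0, -160.0], [491.0, -172.0], [560.0, -143.0], [555.0, -131.0]]
scene green 5 [ 494.4 -143.5] [13.5  1.4] 55.4 z [61.3 66.5 68.5] corners [[490.0, -149.0], [491.0, -149.0], [499.0, -138.0], [498.0, -138.0]]
scene rackbase 563 [400.5 284.6] [268.7 299. ] 89.9 z [ 8.5 13.2 15.8] corners [[251.0, 150.0], [550.0, 150.0], [550.0, 419.0], [251.0, 419.0]]
scene slab 24 [491.2 104.1] [417.8  90.1] 5.7 z [10.3 13.4 17.2] corners [[279.0, 128.0], [288.0, 39.0], [704.0, 80.0], [695.0, 170.0]]
```

```bash
cat >> h.py <<'E'
from scipy.spatial.transform import Rotation as R
import json
def st(log=True):
    s=telemetry.sense(); 
    if log: open("log.jsonl","a").write(json.dumps([list(s["joint_pos"]),list(s["tool_pos"]),list(s["tcp_rot"])])+"\n")
    print("t %.2f"%s["time"],"p",np.round(s["tool_pos"],1),"rpy",np.round(s["tcp_rot"],1),"q",np.round(s["joint_pos"],1),"F",np.round(s["ft_force"],1),"gap",round(s["finger_gap"],1)); return s
def plan(p,rpy):
    s=st(); A=R.from_euler("xyz",s["tcp_rot"],degrees=True); B=R.from_euler("xyz",rpy,degrees=True)
    d=A.inv().apply(np.array(p)-s["tool_pos"]); rv=(A.inv()*B).as_rotvec()
    dB=B.inv().apply(np.array(p)-s["tool_pos"])
    print("shift first, tool units",(d/50).round(3)," |mm|",round(np.linalg.norm(d)),"; turn units",(rv/2/np.pi).round(4),"deg",round(np.degrees(np.linalg.norm(rv)),1),"; shift if after turn",(dB/50).round(3))
E
python3 -c "
from h import *
st()"
python3 -m jog '[[[0.72,-0.9,0,0,0,0,1],[0.72,-0.9,0,0,0,0,1],[0.72,-0.9,0,0,0,0,1],[0.72,-0.9,0,0,0,0,1],[0.72,-0.9,0,0,0,0,1],[0.72,-0.9,0,0,0,0,1],[0.72,-0.9,-0.1,0,0,0,1],[0.72,-0.9,-0.1,0,0,0,1],[0.72,-0.9,-0.1,0,0,0,1],[0.72,-0.9,-0.1,0,0,0,1],[0.72,-0.9,-0.1,0,0,0,1],[0.72,-0.9,0,0,0,0,1]]]' 40
python3 -c "
from h import *
plan([498,316,260],[180,0,78.7]); plan([498,316,260],[180,0,-101.3])"
```

```text
t 0.10 p [ 213.9 -560.   230.3] rpy [-179.9   -0.    20.9] q [-74.    7.5  85.3  -0.   87.3  -4.9] F [ 0.7  0.6 -0.9] gap 85.5
time: 1.6
tool_pos: [425.4, 100.1, 256.7]
tcp_rot: [180.0, -0.1, 20.9]
ft_force: [1.9, -0.1, 0.3]
finger_gap: 85.5
t 1.60 p [425.4 100.1 256.7] rpy [ 1.80e+02 -1.00e-01  2.09e+01] q [  6.5 -19.2 107.5  -0.   91.6  75.6] F [ 1.9 -0.1  0.3] gap 85.5
shift first, tool units [ 2.899 -3.515 -0.065]  |mm| 228 ; turn units [ 2.000e-04 -1.000e-04 -1.605e-01] deg 57.8 ; shift if after turn [ 4.519  0.579 -0.067]
t 1.60 p [425.4 100.1 256.7] rpy [ 1.80e+02 -1.00e-01  2.09e+01] q [  6.5 -19.2 107.5  -0.   91.6  75.6] F [ 1.9 -0.1  0.3] gap 85.5
shift first, tool units [ 2.899 -3.515 -0.065]  |mm| 228 ; turn units [-1.000e-04 -2.000e-04  3.395e-01] deg 122.2 ; shift if after turn [-4.519 -0.579 -0.067]
```

```bash
python3 -m jog '[[[0.72,-0.88,0,0,0,0,1],[0.72,-0.88,0,0,0,0,1],[0.72,-0.88,0,0,0,0,1],[0.72,-0.88,0,0,0,0,1],[0,0,0,0,0,-0.027,1],[0,0,0,0,0,-0.027,1],[0,0,0,0,0,-0.027,1],[0,0,0,0,0,-0.027,1],[0,0,0,0,0,-0.027,1],[0,0,0,0,0,-0.0255,1]]]' 40
python3 - <<'E'
from h import *
st()
im,d,K,E=snap("wrist"); print(K,E.round(3))
cv2.imwrite("pics/w1.png",cv2.resize(im,(768,576),interpolation=cv2.INTER_CUBIC)[:,:,::-1])
E
```

```text
time: 2.85
tool_pos: [496.5, 313.7, 255.7]
tcp_rot: [-179.9, 0.0, 79.0]
ft_force: [-0.0, -0.1, 1.5]
finger_gap: 85.3
t 2.85 p [496.5 313.7 255.7] rpy [-179.9    0.    79. ] q [27.3  5.  85.3 -0.  89.7 38.3] F [-0.  -0.1  1.5] gap 85.3
[[297.31863964   0.         248.60791554]
 [  0.         297.31863964 190.54470785]
 [  0.           0.           1.        ]] [[ 9.82000e-01 -1.82000e-01 -5.20000e-02  5.09804e+02]
 [-1.90000e-01 -9.43000e-01 -2.73000e-01  3.83261e+02]
 [ 1.00000e-03  2.78000e-01 -9.61000e-01  3.98415e+02]
 [ 0.00000e+00  0.00000e+00  0.00000e+00  1.00000e+00]]
```

View pics/w1.png

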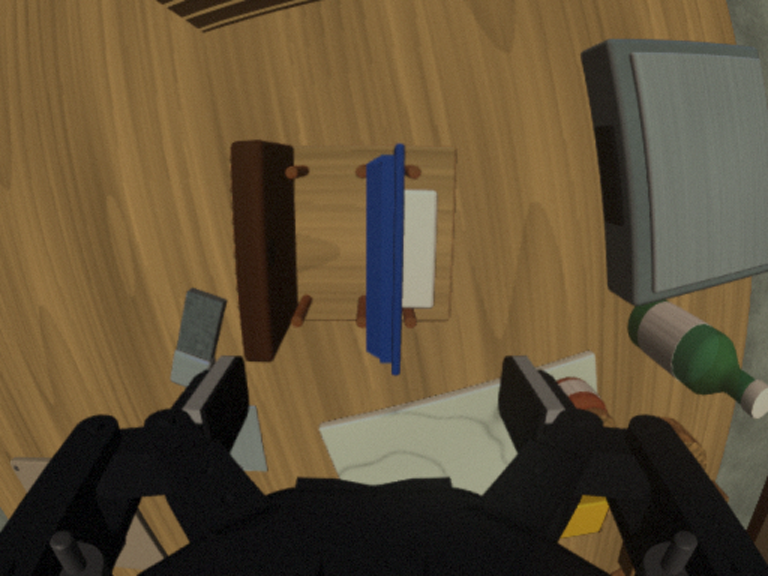

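Wrist view (768x576): the lid's flange top edge runs (400,146)–(396,373), the handle is on the right (far) side, and the plug lies to the left at x=366. The board is at x 235–295 and nothing sits between the fingers. I'll turn these pixels into positions and fit the arm model so I can plan the tilt.

```bash
cat >> h.py <<'E'
def fish(u,v,K,E,z):
    a=np.array([(u-K[0,2])/K[0,0],(v-K[1,2])/K[1,1]]); r=np.hypot(*a)+1e-12
    ray=E[:3,:3]@np.append(a/r*np.sin(r),np.cos(r)); return E[:3,3]+ray*(z-E[2,3])/ray[2]
E
python3 - <<'E'
from h import *
from scipy.optimize import least_squares
im,d,K,E=load("wrist")
for u,v,z in[(400,146,126),(396,373,126),(394,150,126),(391,370,126),(368,170,113),(367,350,113),(293,150,126),(274,358,126)]:
    print((u,v),fish(u/1.5,v/1.5,K,E,z).round(1))
L=[json.loads(l) for l in open("log.jsonl")]
def f(x):
    e=[]
    for q,p,_ in L:
        q=np.radians(q); a,b=q[1],q[1]+q[2]; Rr=R.from_euler("ZYZYZ",[q[0],b,q[3],q[4],q[5]]).apply([0,0,x[4]])
        r=x[0]+x[1]*np.sin(a)+x[2]*np.sin(b)+x[5]*np.cos(b); z=x[3]+x[1]*np.cos(a)+x[2]*np.cos(b)-x[5]*np.sin(b)
        e+=list(np.array([r*np.cos(q[0]),r*np.sin(q[0]),z])+Rr-p)
    return e+list(1e-3*(x-x0))
x0=np.array([50,350,350,400,200,0.]); s=least_squares(f,x0); print(s.x.round(1),np.abs(f(s.x)).max())
E
```

```text
(400, 146) [527.6 388.7 126. ]
(396, 373) [498.7 241.9 126. ]
(394, 150) [523.6 387.  126. ]
(391, 370) [495.8 244.8 126. ]
(368, 170) [505.7 377.6 113. ]
(367, 350) [481.3 257.  113. ]
(293, 150) [463.6 399.4 126. ]
(274, 358) [418.7 268.1 126. ]Traceback (most recent call last):
  File "<stdin>", line 14, in <module>
    return func(*args, **kwargs)
    vector_fun = VectorFunction(
        fun_wrapped,
    ...<6 lines>...
        workers=workers
    )
    self._update_fun()
    ~~~~~~~~~~~~~~~~^^
    self.f = self.fun_wrapped(xp_copy(self.x))
             ~~~~~~~~~~~~~~~~^^^^^^^^^^^^^^^^^
    return np.atleast_1d(self.fun(x))
                         ~~~~~~~~^^^
    return self.f(x, *self.args, **self.kwargs)
           ~~~~~~^^^^^^^^^^^^^^^^^^^^^^^^^^^^^^
  File "<stdin>", line 10, in f
  File "scipy/spatial/transform/_rotation.pyx", line 1413, in scipy.spatial.transform._rotation.Rotation.from_euler
ValueError: Expected axis specification to be a non-empty string of upto 3 characters, got ZYZYZ
```

```bash
cat > fk.py <<'E'
from h import *
from scipy.optimize import least_squares
def rot(q):
    q=np.radians(q); return R.from_euler("ZYZ",[q[0],q[1]+q[2],q[3]])*R.from_euler("YZ",[q[4],q[5]+np.pi/2])
def fk(q,x):
    a,b=np.radians([q[1],q[1]+q[2]]); c=np.radians(q[0])
    r=x[0]+x[1]*np.sin(a)+x[2]*np.sin(b)+x[5]*np.cos(b); z=x[3]+x[1]*np.cos(a)+x[2]*np.cos(b)-x[5]*np.sin(b)
    Q=rot(q); return np.array([r*np.cos(c),r*np.sin(c),z])+Q.apply([0,0,x[4]]),Q
def fit():
    L=[json.loads(l) for l in open("log.jsonl")]; x0=np.array([50,350,350,400,200,0.])
    return least_squares(lambda x:np.concatenate([fk(q,x)[0]-p for q,p,_ in L]+[1e-2*(x-x0)]),x0).x
LO=[-169,-51,1.5,-76,0,-152];HI=[169,129,143,256,156,152]
def ik(p,Q,x,q0s):
    best=None
    for q0 in q0s:
        s=least_squares(lambda q:np.concatenate([(fk(q,x)[0]-p)/10,10*(fk(q,x)[1].inv()*Q).as_rotvec()]),np.clip(q0,np.add(LO,.1),np.subtract(HI,.1)),bounds=(LO,HI),x_scale=50)
        if best is None or s.cost<best.cost: best=s
    return best.x,best.cost
E
python3 - <<'E'
from fk import *
x=fit(); print(x.round(1))
for l in open("log.jsonl"):
    q,p,e=json.loads(l); P,Q=fk(q,x); print((P-p).round(1),np.degrees((Q.inv()*R.from_euler("xyz",e,degrees=True)).magnitude()).round(2))
rng=np.random.default_rng(0); q0s=[[0,0,100,j4,j5,j6] for j4 in(0,90,180) for j5 in(30,90) for j6 in(-100,0,100)]
# tool tau below horizontal at azimuth phi, lid normal up = sgn*tool y
for sg in(1,-1):
  for phi in(-90,-60,-30,0,30,60,90):
    for tau in(25,45):
      z=R.from_euler("ZY",[phi,tau],degrees=True).apply([1,0,0]); n=R.from_euler("ZY",[phi,tau],degrees=True).apply([0,0,1])
      y=sg*n; Q=R.from_matrix(np.stack([np.cross(y,z),y,z],1))
      g=np.array([430,20,30])-30*np.array([z[0],z[1],0])+[0,0,12+32*np.sin(np.radians(tau))]
      q,c=ik(g,Q,x,q0s); print(sg,phi,tau,q.round(0),round(c,2))
E
```

```text
[  5.1 370.1 548.4 160.4 191.6  78.1]
[-49.3 -13.8   0.3] 0.0
[  5.8 -50.8  -0.2] 0.0
[  5.8 -50.8  -0.2] 0.0
[ 23.7 -45.4   0.1] 0.0
1 -90 25 [ 27.  13. 113. -54.  95. 134.] 0.0
1 -90 45 [ 22.   2. 116. -41.  84. 125.] 0.0
1 -60 25 [ 30.  -2. 129. -69.  76. 125.] 0.0
1 -60 45 [ 24. -11. 129. -50.  67. 107.] 0.0
1 -30 25 [ 25. -22. 143. -76.  50. 106.] 0.48
1 -30 45 [ 18. -27. 140. -49.  45.  78.] 0.0
1 0 25 [  8. -30. 143. -26.  25.  31.] 9.4
1 0 45 [  4. -33. 143.  -6.  31.   9.] 0.52
1 30 25 [ -20.  -19.  143.   82.   50. -109.] 1.05
1 30 45 [-11. -29. 142.  46.  40. -70.] 0.0
1 60 25 [ -25.   -5.  132.   72.   72. -123.] 0.0
1 60 45 [ -18.  -14.  131.   51.   63. -103.] 0.0
1 90 25 [ -23.   10.  116.   57.   92. -132.] 0.0
1 90 45 [ -18.    0.  118.   43.   81. -122.] 0.0
-1 -90 25 [ 27.  13. 113. -54.  95. -46.] 0.0
-1 -90 45 [ 22.   2. 116. -41.  84. -55.] 0.0
-1 -60 25 [ 30.  -2. 129. -69.  76. -55.] 0.0
-1 -60 45 [ 24. -11. 129. -50.  67. -73.] 0.0
-1 -30 25 [ 25. -22. 143. -76.  50. -74.] 0.48
-1 -30 45 [  18.  -27.  140.  -49.   45. -102.] 0.0
-1 0 25 [   8.  -30.  143.  -26.   25. -149.] 9.4
-1 0 45 [   8.  -33.  143.  -23.   31. -152.] 1.04
-1 30 25 [-20. -19. 143.  82.  50.  71.] 1.05
-1 30 45 [-11. -29. 142.  46.  40. 110.] 0.0
-1 60 25 [-25.  -5. 132.  72.  72.  57.] 0.0
-1 60 45 [-18. -14. 131.  51.  63.  77.] 0.0
-1 90 25 [-23.  10. 116.  57.  92.  48.] 0.0
-1 90 45 [-18.   0. 118.  43.  81.  58.] 0.0
```

```bash
python3 -m jog '[[[0.08,0.12,0.5,0,0,0,1],[0,0,0.6,0,0,0,1],[0,0,0.6,0,0,0,1],[0,0,0.6,0,0,0,1],[0,0,0.6,0,0,0,1],[0,0,0.51,0,0,0,1],[0,0,0,0,0,0,0],[0,0,0,0,0,0,0],[0,0,0,0,0,0,0],[0,0,0,0,0,0,0]]]' 60
python3 - <<'E'
from h import *
s=st(); im,d,K,E=load("top")
for u,v in[(324,243),(456,235),(471,400),(335,411)]:
    a=np.array([(u+.5)/800*512-.5,(v+.5)/600*384-.5]); ray=E[:3,:3]@[(a[0]-K[0,2])/K[0,0],(a[1]-K[1,2])/K[1,1],1]
    print((E[:3,3]+ray*(14-E[2,3])/ray[2]).round(0))
E
```

```text
time: 4.15
tool_pos: [504.9, 317.2, 87.8]
tcp_rot: [179.8, -0.1, 78.7]
ft_force: [0.2, 1.9, 9.0]
finger_gap: 22.7
t 4.15 p [504.9 317.2  87.8] rpy [ 1.798e+02 -1.000e-01  7.870e+01] q [27.2 13.1 94.4 -0.  72.3 38.6] F [0.2 1.9 9. ] gap 22.7
[701. 153.  14.]
[714. -84.  14.]
[ 420. -104.   14.]
[403. 132.  14.]
```

```bash
python3 - <<'E'
import re
s=open("fk.py").read()
s=s.replace("np.array([r*np.cos(c),r*np.sin(c),z])","np.array([r*np.cos(c)-x[6]*np.sin(c),r*np.sin(c)+x[6]*np.cos(c),z])").replace("400,200,0.]","400,200,0.,50]")
open("fk.py","w").write(s)
from fk import *
x=fit(); print(x.round(1))
print([(fk(json.loads(l)[0],x)[0]-json.loads(l)[1]).round(1).tolist() for l in open("log.jsonl")])
q0=telemetry.sense()["joint_pos"]
for phi in(-60,-70):
  q=q0
  for tau,z in((90,230),(90,160),(60,150),(40,130),(20,120),(20,48),):
    A=R.from_euler("ZY",[phi,tau],degrees=True); t=A.apply([1,0,0]);n=A.apply([0,0,1])
    Q=R.from_matrix(np.stack([np.cross(n,t),n,t],1)); p=[496,39,z]
    q,c=ik(p,Q,x,[q]); print(phi,tau,z,q.round(0),round(c,3),Q.as_euler("xyz",degrees=True).round(1))
E
```

```text
[4.000e-01 3.687e+02 5.529e+02 2.762e+02 3.234e+02 6.070e+01 5.120e+01]
[[-0.0, -0.0, -0.0], [0.0, 0.0, -0.0], [0.0, 0.0, -0.0], [-0.0, -0.0, -0.0], [-0.0, -0.0, 0.1]]
-60 90 230 [ -1.  -9. 101.  -0.  87.  59.] 0.0 [180.   0.  30.]
-60 90 160 [ -1.  -6. 106.   0.  80.  59.] 0.0 [180.   0.  30.]
-60 60 150 [ 17. -10. 116. -31.  70.  87.] 0.0 [150.   0.  30.]
-60 40 130 [ 28.  -3. 120. -54.  71. 110.] 0.0 [130.   0.  30.]
-60 20 120 [ 35.  12. 119. -72.  81. 130.] 0.0 [110.   0.  30.]
-60 20 48 [ 35.  22. 117. -73.  78. 138.] 0.0 [110.   0.  30.]
-70 90 230 [ -1.  -9. 101.  -0.  87.  69.] 0.0 [180.   0.  20.]
-70 90 160 [ -1.  -6. 106.  -0.  80.  69.] 0.0 [180.   0.  20.]
-70 60 150 [ 17.  -6. 112. -31.  75.  96.] 0.0 [150.   0.  20.]
-70 40 130 [ 27.   4. 113. -51.  78. 116.] 0.0 [130.  -0.  20.]
-70 20 120 [ 34.  18. 111. -66.  88. 131.] 0.0 [110.   0.  20.]
-70 20 48 [ 34.  28. 109. -66.  85. 138.] 0.0 [110.   0.  20.]
```

```bash
python3 -m jog '[[[0,0,-0.3,0,0,0,0],[0,0,-0.6,0,0,0,0],[0,0,-0.7,0,0,0,0],[0,0,-0.7,0,0,0,0],[0,0,-0.7,0,0,0,0],[-0.91,0.15,0,0,0,0,0],[-0.91,0.15,0,0,0,0,0],[-0.91,0.15,0,0,0,0,0],[-0.91,0.15,0,0,0,0,0],[-0.91,0.15,0,0,0,0,0],[-0.91,0.15,0,0,0,0,0],[0,0,0,0,0,0,0]]]' 60
python3 -m jog '[[[0,0,0,0,0,0.027,0],[0,0,0,0,0,0.027,0],[0,0,0,0,0,0.027,0],[0,0,0,0,0,0.027,0],[0,0,0,-0.027,0,0,0],[0,0,0,-0.027,0,0,0],[0,0,0,-0.027,0,0,0],[0,0,0,-0.02,0,0,0],[0,0,0,0,0,0,0]]]'
python3 - <<'E'
from fk import *
s=st(); x=fit(); print(x.round(1))
print([(fk(json.loads(l)[0],x)[0]-json.loads(l)[1]).round(1).tolist() for l in open("log.jsonl")])
for phi in(-40,-50,-60):
  q=s["joint_pos"]
  for tau,z in((40,130),(30,120),(25,120),(20,120),(20,47)):
    A=R.from_euler("ZY",[phi,tau],degrees=True); t=A.apply([1,0,0]);n=A.apply([0,0,1])
    Q=R.from_matrix(np.stack([np.cross(n,t),n,t],1)); p=[500,35,z]
    q,c=ik(p,Q,x,[q]); print(phi,tau,z,q.round(0),round(c,3),"wrist",(np.array(p)-x[4]*t).round())
E
```

```text
time: 5.65
tool_pos: [493.6, 37.3, 236.1]
tcp_rot: [180.0, 0.0, 78.4]
ft_force: [-0.3, 0.3, -2.8]
finger_gap: 23.0
time: 6.78
tool_pos: [492.2, 42.3, 234.0]
tcp_rot: [143.8, 0.1, 40.0]
ft_force: [-0.2, -0.4, -2.9]
finger_gap: 22.9
t 6.78 p [492.2  42.3 234. ] rpy [1.438e+02 1.000e-01 4.000e+01] q [ 23.3 -21.1 118.7 -36.1  74.1  80.8] F [-0.2 -0.4 -2.9] gap 22.9
[3.000e-01 3.690e+02 5.531e+02 3.180e+02 3.648e+02 6.160e+01 5.120e+01]
[[-0.0, 0.0, -0.0], [0.0, -0.0, -0.0], [0.0, -0.0, -0.0], [-0.0, -0.0, -0.0], [0.0, -0.0, 0.1], [-0.0, 0.0, 0.0]]
-40 40 130 [ 29. -18. 135. -58.  57.  99.] 0.0 wrist [286. 215. 364.]
-40 30 120 [ 34.  -9. 136. -73.  61. 118.] 0.0 wrist [258. 238. 302.]
-40 25 120 [ 36.  -5. 135. -76.  64. 123.] 0.054 wrist [247. 247. 274.]
-40 20 120 [ 38.  -1. 132. -76.  68. 125.] 0.551 wrist [237. 255. 245.]
-40 20 47 [ 38.  14. 127. -76.  67. 134.] 1.389 wrist [237. 255. 172.]
-50 40 130 [ 31.  -8. 127. -56.  65. 108.] 0.0 wrist [320. 249. 364.]
-50 30 120 [ 36.   0. 127. -67.  69. 122.] 0.0 wrist [297. 277. 302.]
-50 25 120 [ 38.   5. 127. -72.  72. 128.] 0.0 wrist [288. 288. 274.]
-50 20 120 [ 40.   9. 126. -76.  76. 134.] 0.0 wrist [280. 298. 245.]
-50 20 47 [ 39.  22. 122. -76.  74. 141.] 0.081 wrist [280. 298. 172.]
-60 40 130 [ 31.  -0. 119. -53.  73. 114.] 0.0 wrist [360. 277. 364.]
-60 30 120 [ 36.   8. 119. -62.  77. 125.] 0.0 wrist [342. 309. 302.]
-60 25 120 [ 37.  12. 118. -66.  79. 130.] 0.0 wrist [335. 321. 274.]
-60 20 120 [ 39.  17. 117. -69.  83. 134.] 0.0 wrist [329. 332. 245.]
-60 20 47 [ 39.  28. 114. -71.  80. 142.] 0.0 wrist [329. 332. 172.]
```

```bash
python3 - <<'E'
from h import *
plan([495,38,120],[112,0,35])
E
```

```text
t 6.78 p [492.2  42.3 234. ] rpy [1.438e+02 1.000e-01 4.000e+01] q [ 23.3 -21.1 118.7 -36.1  74.1  80.8] F [-0.2 -0.4 -2.9] gap 22.9
shift first, tool units [-0.008 -1.266  1.898]  |mm| 114 ; turn units [-0.0881 -0.011   0.009 ] deg 32.1 ; shift if after turn [-0.004 -2.075  0.949]
```

```bash
python3 -m jog '[[[0,-0.32,0.47,0,0,0,0],[0,-0.32,0.47,0,0,0,0],[0,-0.32,0.47,0,0,0,0],[0,-0.32,0.47,0,0,0,0],[0,0,0,-0.022,-0.0028,0.0023,0],[0,0,0,-0.022,-0.0028,0.0023,0],[0,0,0,-0.022,-0.0028,0.0023,0],[0,0,0,-0.022,-0.0028,0.0023,0],[0,0,0,0,0,0,0]]]'
python3 - <<'E'
from h import *
plan([495,38,55],[112,0,35])
im,d,K,E=snap("scene"); cv2.imwrite("pics/s2.png",cv2.resize(im[60:300,100:420],(800,600),interpolation=cv2.INTER_CUBIC)[:,:,::-1])
E
```

```text
time: 7.9
tool_pos: [495.1, 36.2, 118.4]
tcp_rot: [112.1, 0.4, 34.6]
ft_force: [-0.5, 0.8, -2.7]
finger_gap: 23.1
t 7.90 p [495.1  36.2 118.4] rpy [112.1   0.4  34.6] q [ 39.3  11.6 121.7 -70.4  78.5 131.8] F [-0.5  0.8 -2.7] gap 23.1
shift first, tool units [ 0.028 -1.187  0.448]  |mm| 63 ; turn units [-0.0002  0.0015  0.0005] deg 0.6 ; shift if after turn [ 0.02  -1.188  0.447]
```

View pics/s2.png

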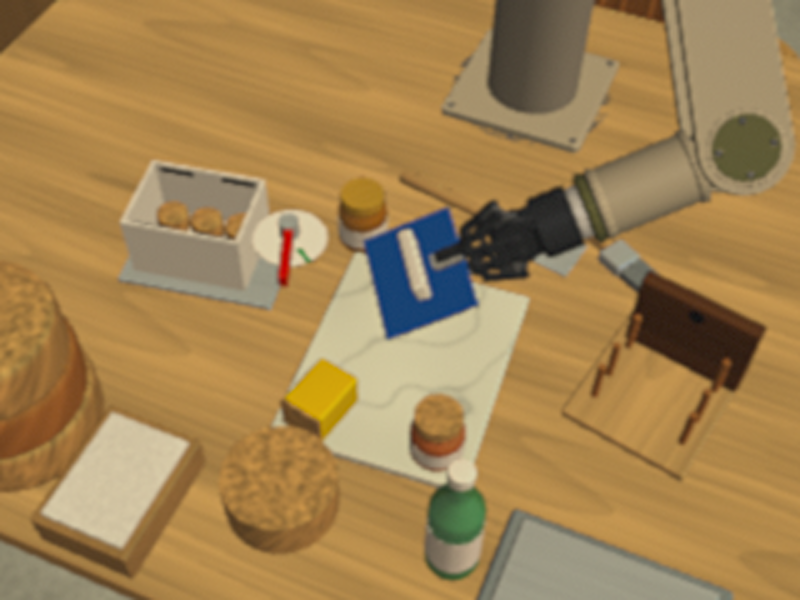

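Picture 4 (800x600): the lid is held tilted over the slab's near half with the handle up at (413,265). The jar (362,212), cheese and crock are all clear, so I'll lower it.

```bash
python3 -m jog '[[[0.01,-0.3,0.11,0,0,0,0],[0,-0.3,0.11,0,0,0,0],[0,-0.3,0.11,0,0,0,0],[0,-0.28,0.11,0,0,0,0],[0,-0.04,0.017,0,0,0,0],[0,-0.04,0.017,0,0,0,0],[0,-0.04,0.017,0,0,0,0],[0,0,0,0,0,0,0]]]'
python3 -c "
from h import *
st()"
```

```text
time: 8.95
tool_pos: [496.5, 38.6, 53.0]
tcp_rot: [112.0, -0.2, 34.6]
ft_force: [-0.4, -0.4, -2.8]
finger_gap: 23.2
t 8.95 p [496.5  38.6  53. ] rpy [112.   -0.2  34.6] q [ 39.5  22.  119.3 -72.4  75.9 140.3] F [-0.4 -0.4 -2.8] gap 23.2
```

```bash
python3 -m jog '[[[0,-0.04,0.017,0,0,0,0],[0,-0.03,0.012,0,0,0,0],[0,0,0,0,0,0,0]]]'; python3 -m jog '[[[0,-0.03,0.012,0,0,0,0],[0,0,0,0,0,0,0]]]'
```

```text
time: 9.32
tool_pos: [496.2, 38.4, 48.6]
tcp_rot: [111.9, -0.1, 34.7]
ft_force: [0.2, -0.6, -2.7]
finger_gap: 22.8
time: 9.57
tool_pos: [496.4, 38.5, 47.3]
tcp_rot: [111.9, -0.1, 34.7]
ft_force: [0.0, 0.1, -2.5]
finger_gap: 23.0
```

```bash
python3 -m jog '[[[0,-0.03,0.012,0,0,0,0],[0,0,0,0,0,0,0]]]'; python3 -m jog '[[[0,-0.03,0.012,0,0,0,0],[0,0,0,0,0,0,0]]]'; python3 -m jog '[[[0,-0.03,0.012,0,0,0,0],[0,0,0,0,0,0,0]]]'
```

```text
time: 9.82
tool_pos: [496.7, 38.6, 46.8]
tcp_rot: [111.8, -0.2, 34.6]
ft_force: [-3.3, 3.1, 5.7]
finger_gap: 23.0
time: 10.07
tool_pos: [496.9, 38.7, 46.4]
tcp_rot: [111.7, -0.2, 34.6]
ft_force: [-8.2, 5.7, 13.2]
finger_gap: 22.8
time: 10.32
tool_pos: [497.2, 38.8, 46.0]
tcp_rot: [111.6, -0.3, 34.6]
ft_force: [-12.1, 7.2, 20.1]
finger_gap: 22.8
```

```bash
python3 -m jog '[[[0,0.04,-0.02,0,0,0,0],[0,0,0,0,0,0,0.42],[0,0,0,0,0,0,0.42],[0,0,0,0,0,0,0.42],[0,-0.1,-0.2,0,0,0,0.45],[0,-0.08,-0.2,0,0,0,0.45],[0,-0.08,-0.2,0,0,0,0.45],[0,-0.08,-0.2,0,0,0,0.45],[0,-0.08,-0.2,0,0,0,0.45],[0,0,0,0,0,0,0.45]]]'
python3 - <<'E'
from h import *
st()
im,d,K,E=snap("scene"); cv2.imwrite("pics/s3.png",cv2.resize(im[100:260,180:400],(770,560),interpolation=cv2.INTER_CUBIC)[:,:,::-1])
E
```

```text
time: 11.58
tool_pos: [465.3, 84.2, 44.0]
tcp_rot: [111.9, -0.2, 34.7]
ft_force: [-0.6, -0.1, -0.3]
finger_gap: 38.2
t 11.57 p [465.3  84.2  44. ] rpy [111.9  -0.2  34.7] q [ 46.6  24.9 116.8 -67.3  79.9 142.1] F [-0.6 -0.1 -0.3] gap 38.2
```

View pics/s3.png

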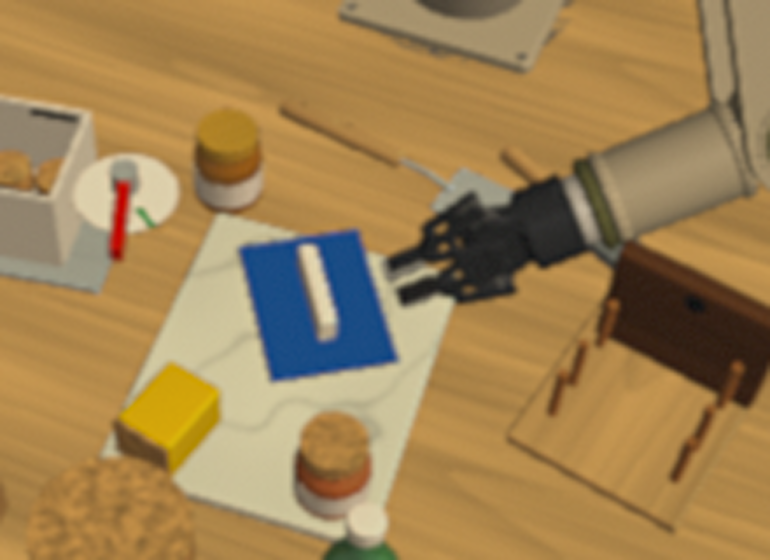

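Picture 5 (770x560): the lid lies flat on the slab with the handle up at about (318,292), and the gripper is clear of it. Now I'll measure the lid pose, rise and point the tool down.

```bash
python3 -m jog '[[[0,0.3,-0.5,0,0,0,0.7],[0,0.7,-0.28,0,0,0,0.7],[0,0.7,-0.28,0,0,0,0.7],[0,0.7,-0.28,0,0,0,0.7],[0,0.7,-0.28,0.027,0,0,0.7],[0,0,0,0.027,0,0,0.7],[0,0,0,0.027,0,0,0.7],[0,0,0,0.027,0,0,0.7],[0,0,0,0.027,0,0,0.7],[0,0,0,0.027,0,0,0.7],[0,0,0,0.027,0,0,0.7],[0,0,0,0,0,0,0.7]]]'
python3 - <<'E'
from h import *
im,d,K,E=load("scene"); W=cloud(d,K,E); I=im.astype(int); r,g,b=I[...,0],I[...,1],I[...,2]; z=W[...,2]
bl=(d>0)&(b>r+40)&(b>g+25); P=W[bl]; m=P.mean(0); u,s,v=np.linalg.svd(P-m,full_matrices=False); print("n",v[2].round(3),np.percentile(P[:,2],[2,50,98]).round(1))
c,s,a=cv2.minAreaRect(P[:,:2].astype(np.float32)); print("lid",np.round(c,1),np.round(s,1),a)
h=(d>0)&(z>50)&(z<75)&(abs(W[...,0]-c[0])<60)&(abs(W[...,1]-c[1])<60); P=W[h]; print("handle",cv2.minAreaRect(P[:,:2].astype(np.float32)),len(P),np.median(P[:,2]),np.median(P,0))
for p in[(240,245),(357,230),(397,360),(272,380)]:
    u=np.array(p)/3.5+[180,100]-.36; ray=E[:3,:3]@[(u[0]-K[0,2])/K[0,0],(u[1]-K[1,2])/K[1,1],1]; print((E[:3,3]+ray*(38-E[2,3])/ray[2]).round(1))
st()
E
```

```text
time: 13.12
tool_pos: [456.3, 94.2, 218.0]
tcp_rot: [-180.0, -0.1, 34.3]
ft_force: [-0.3, -0.2, 0.0]
finger_gap: 60.1
n [-0.001  0.002  1.   ] [35.6 39.8 43.9]
lid [503.5  30. ] [152.6 110.1] 35.048248291015625
handle ((484.6019592285156, 55.24226379394531), (91.11883544921875, 76.99630737304688), 34.484989166259766) 164 65.35157933153499 [503.8580362   36.11437726  65.35157933]
[468.6 -59.9  38. ]
[408.   31.6  38. ]
[532.3 117.6  38. ]
[595.5  27.1  38. ]
t 13.12 p [456.3  94.2 218. ] rpy [-1.80e+02 -1.00e-01  3.43e+01] q [ 5.300e+00 -1.360e+01  1.069e+02  1.000e-01  8.650e+01  6.100e+01] F [-0.3 -0.2  0. ] gap 60.1
```

```bash
python3 -m jog '[[[0.02,0.53,0,0,0,0,0.7],[0.02,0.53,0,0,0,0,0.7],[0,0.52,0,0,0,0,0.7],[0,0,0.7,0,0,0,0.7],[0,0,0.7,0,0,0,0.7],[0,0,0.7,0,0,0,0.7],[0,0,0.6,0,0,0,0.7],[0,0,0.4,0,0,0,0.7],[0,0,0.2,0,0,0,0.7],[0,0,0.1,0,0,0,0.7],[0,0,0,0,0,0,0.7]]]' 80
python3 -c "
from h import *
plan([502.5,30,41.5],[180,0,34.7])"
```

```text
time: 14.5
tool_pos: [502.4, 33.7, 48.3]
tcp_rot: [179.9, -0.2, 34.7]
ft_force: [-0.5, -0.6, -0.0]
finger_gap: 59.9
t 14.50 p [502.4  33.7  48.3] rpy [179.9  -0.2  34.7] q [ -2.    2.3 110.8   0.   66.7  53.3] F [-0.5 -0.6 -0. ] gap 59.9
shift first, tool units [-0.04   0.062  0.136]  |mm| 8 ; turn units [ 0.0002 -0.0004 -0.0001] deg 0.2 ; shift if after turn [-0.04   0.062  0.136]
```

```bash
python3 -m jog '[[[-0.04,0.06,0.12,0,0,0,0.7],[0,0,0,0,0,0,0.0],[0,0,0,0,0,0,0.0],[0,0,0,0,0,0,0.0],[0,0,0,0,0,0,0.0]]]' 90
python3 -m jog '[[[0,0,-0.2,0,0,0,0.0],[0,0,-0.6,0,0,0,0.0],[0,0,-0.8,0,0,0,0.0],[0,0,-0.8,0,0,0,0.0],[0,0,-0.8,0,0,0,0.0],[0,0,-0.8,0,0,0,0.0],[0,0,0,0,0,0,0.0]]]'
python3 -c "
from h import *
plan([440,-135,240],[180,0,100])"
```

```text
time: 15.12
tool_pos: [502.7, 29.8, 42.4]
tcp_rot: [180.0, -0.2, 34.6]
ft_force: [-0.8, -1.5, 4.6]
finger_gap: 14.6
time: 16.0
tool_pos: [503.8, 29.7, 246.4]
tcp_rot: [179.7, -0.5, 34.7]
ft_force: [1.0, 0.2, -1.8]
finger_gap: 13.9
t 16.00 p [503.8  29.7 246.4] rpy [179.7  -0.5  34.7] q [-2.5 -8.3 99.4  0.1 88.4 52.8] F [ 1.   0.2 -1.8] gap 13.9
shift first, tool units [-2.925  1.983  0.113]  |mm| 177 ; turn units [ 0.0014 -0.0008 -0.1815] deg 65.3 ; shift if after turn [-3.023 -1.829  0.128]
```

```bash
python3 - <<'E'
from h import *
a=load("top")[0][185:275,295:425]; print(a.shape)
b=load("scene")[0][110:200,135:265]
f=lambda i:cv2.resize(i,None,fx=6,fy=6,interpolation=cv2.INTER_CUBIC)
c=np.vstack([cv2.resize(x,None,fx=6,fy=6,interpolation=cv2.INTER_CUBIC)[:540] for x in (a,)]); cv2.imwrite("pics/tt.png",c[:,:,::-1])
cv2.imwrite("pics/ts.png",f(b)[:,:,::-1])
E
```

```text
(90, 130, 3)
```

View pics/tt.png

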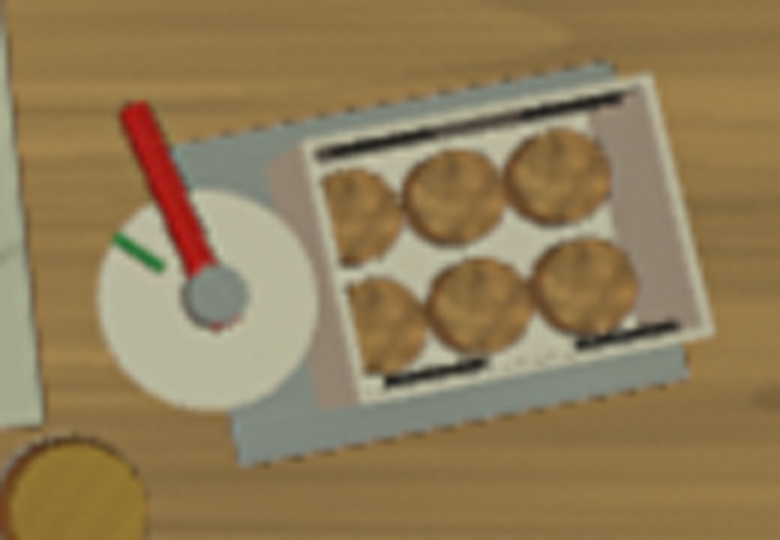

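View pics/ts.png

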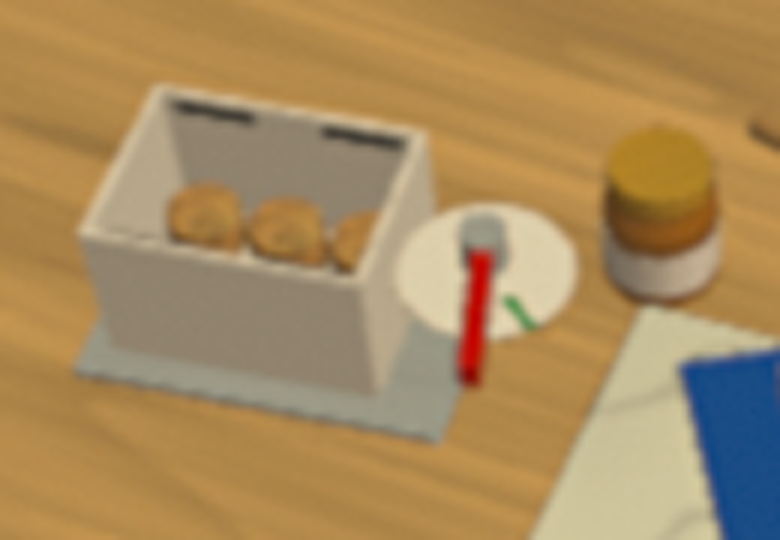

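Pictures 6 and 7. In the top crop the rim corners are (302,146), (652,76), (714,332) and (362,404), with the hub at (217,295) and the lever tip at (135,105). In the scene crop the rim corners are (158,88), (425,131), (365,282) and (82,235).

```bash
python3 - <<'E'
from h import *
def pt(cam,p,off,z,s=6):
    im,d,K,E=load(cam); u=(np.array(p)+.5)/s-.5+off; ray=E[:3,:3]@[(u[0]-K[0,2])/K[0,0],(u[1]-K[1,2])/K[1,1],1]; return (E[:3,3]+ray*(z-E[2,3])/ray[2])[:2]
for cam,off,C in(("top",[295,185],[(302,146),(652,76),(714,332),(362,404)]),("scene",[135,110],[(158,88),(425,131),(365,282),(82,235)])):
    P=np.array([pt(cam,p,off,100) for p in C]); print(cam,P.round(0).tolist(),"c",P.mean(0).round(1),cv2.minAreaRect(P.astype(np.float32)))
    for i in range(4): d=P[(i+1)%4]-P[i]; print(round(np.hypot(*d)),round(np.degrees(np.arctan2(d[1],d[0])),1))
print("hub",pt("top",(217,297),[295,185],96),"tip",pt("top",(133,105),[295,185],92),"green",pt("top",(113,237),[295,185],65),pt("top",(162,270),[295,185],65))
E
```

```text
top [[536.0, -210.0], [566.0, -362.0], [456.0, -382.0], [427.0, -232.0]] c [ 496.1 -296.7] ((496.1382751464844, -296.9776916503906), (111.8318099975586, 154.75860595703125), 10.871990203857422)
155 -79.2
112 -169.8
154 100.9
112 10.9
scene [[455.0, -380.0], [425.0, -231.0], [534.0, -209.0], [565.0, -359.0]] c [ 494.8 -294.9] ((494.69757080078125, -295.1603698730469), (112.79336547851562, 153.6508331298828), 11.605051040649414)
152 101.4
112 11.8
154 -78.4
113 -169.1
hub [ 472.49007093 -172.45719382] tip [ 555.86265616 -139.58756333] green [ 501.26238353 -132.73745615] [ 486.6206545  -153.79388367]
```

```bash
python3 -m jog '[[[-0.64,0.88,0,0,0,0,0],[-0.64,0.88,0,0,0,0,0],[-0.64,0.88,0,0,0,0,0],[-0.64,0.88,0,0,0,0,0],[-0.64,0.88,0,0,0,0,0],[-0.64,0.88,0,0,0,0,0]]]' 90
python3 -m jog '[[[0,0,0,0,0,-0.026,0],[0,0,0,0,0,-0.026,0],[0,0,0,0,0,-0.026,0],[0,0,0,0,0,-0.026,0],[0,0,0,0,0,-0.026,0],[0,0,0,0,0,-0.026,0],[0,0,0,0,0,-0.027,0],[0,0,0,0,0,0,0],[0,0,0,0,0,0,0]]]'
python3 -c "
from h import *
plan([495.6,-296,140],[180,0,100.8])"
```

```text
time: 16.75
tool_pos: [493.1, -297.9, 239.9]
tcp_rot: [-179.9, -0.1, 34.7]
ft_force: [0.2, 0.2, -2.3]
finger_gap: 14.4
time: 17.88
tool_pos: [493.7, -296.4, 240.7]
tcp_rot: [179.9, -0.1, 100.3]
ft_force: [-0.0, 0.0, -1.7]
finger_gap: 14.0
t 17.88 p [ 493.7 -296.4  240.7] rpy [ 1.799e+02 -1.000e-01  1.003e+02] q [-36.2   3.5  88.5   0.1  88.  -46.5] F [-0.   0.  -1.7] gap 14.0
shift first, tool units [-0.003  0.036  2.013]  |mm| 101 ; turn units [ 0.0002 -0.0003 -0.0013] deg 0.5 ; shift if after turn [0.    0.039 2.013]
```

```bash
python3 -m jog '[[[0,0.036,0.5,0,0,-0.0013,0],[0,0,0.6,0,0,0,0],[0,0,0.6,0,0,0,0],[0,0,0.2,0,0,0,0],[0,0,0,0,0,0,0]]]'
python3 - <<'E'
from h import *
s=st(); zt=s["tool_pos"][2]-10.4+6
for cam in("top","scene"):
    im,d,K,E=snap(cam); W=cloud(d,K,E); I=im.astype(int); r,g,b=I[...,0],I[...,1],I[...,2]
    bl=(d>0)&(b>r+40)&(b>g+25)&(W[...,2]>zt-8)&(W[...,2]<zt+8); P=W[bl]; print(cam,cv2.minAreaRect(P[:,:2].astype(np.float32)),len(P),np.percentile(P[:,2],[5,50,95]).round(1))
    A=np.c_[P[:,:2]-P[:,:2].mean(0),np.ones(len(P))]; print("slopes deg",np.degrees(np.linalg.lstsq(A,P[:,2],rcond=None)[0][:2]).round(2))
c=im[90:210,120:290]; cv2.imwrite("pics/s4.png",cv2.resize(c,None,fx=4.5,fy=4.5,interpolation=cv2.INTER_CUBIC)[:,:,::-1])
E
```

```text
time: 18.5
tool_pos: [495.6, -295.9, 146.1]
tcp_rot: [179.9, -0.1, 100.9]
ft_force: [-0.1, -0.0, -2.0]
finger_gap: 13.8
t 18.50 p [ 495.6 -295.9  146.1] rpy [ 1.799e+02 -1.000e-01  1.009e+02] q [-36.    7.1  94.6   0.1  78.2 -47. ] F [-0.1 -0.  -2. ] gap 13.8
top ((494.9849853515625, -297.30718994140625), (111.18647766113281, 152.83412170410156), 10.828047752380371) 1002 [137.8 141.4 145.1]
slopes deg [0.24 0.03]
scene ((497.6258850097656, -294.8882751464844), (113.75871276855469, 151.41769409179688), 10.6396484375) 862 [141.4 144.6 147.7]
slopes deg [-0.13 -0.01]
```

View pics/s4.png

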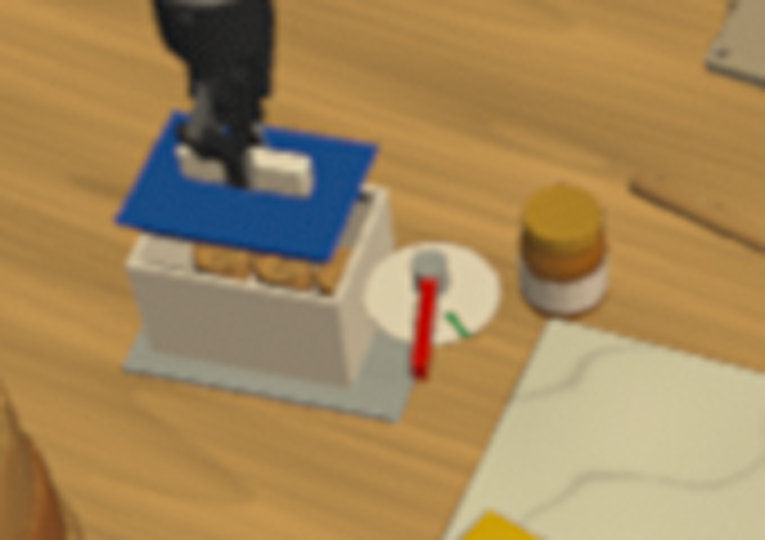

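Picture 8: the lid is level over the tub and aligned with the rim. Lowering it now.

```bash
python3 -m jog '[[[0,0,0.2,0,0,0,0],[0,0,0.1,0,0,0,0],[0,0,0.1,0,0,0,0],[0,0,0.06,0,0,0,0],[0,0,0,0,0,0,0]]]';  python3 -m jog '[[[0,0,0.05,0,0,0,0],[0,0,0.05,0,0,0,0],[0,0,0,0,0,0,0]]]'
```

```text
time: 19.23
tool_pos: [495.9, -296.0, 123.2]
tcp_rot: [179.9, -0.1, 101.0]
ft_force: [-0.4, -0.5, -2.3]
finger_gap: 14.1
time: 19.6
tool_pos: [496.6, -296.3, 118.8]
tcp_rot: [179.8, -0.0, 101.0]
ft_force: [3.0, 0.5, -2.3]
finger_gap: 14.3
```

```bash
python3 -m jog '[[[0,0,0.05,0,0,0,0],[0,0,0.05,0,0,0,0],[0,0,0,0,0,0,0]]]';  python3 -m jog '[[[0,0,0.05,0,0,0,0],[0,0,0,0,0,0,0]]]'; python3 -m jog '[[[0,0,0.05,0,0,0,0],[0,0,0,0,0,0,0]]]'
```

```text
time: 19.98
tool_pos: [496.8, -296.8, 114.7]
tcp_rot: [179.8, 0.1, 101.0]
ft_force: [1.0, -0.0, 5.6]
finger_gap: 14.3
time: 20.23
tool_pos: [496.5, -296.8, 111.6]
tcp_rot: [179.8, 0.0, 101.0]
ft_force: [2.8, -1.9, 0.3]
finger_gap: 14.0
time: 20.48
tool_pos: [496.6, -296.8, 110.4]
tcp_rot: [179.8, 0.0, 101.0]
ft_force: [-1.6, 2.1, 13.3]
finger_gap: 14.1
```

```bash
python3 -m jog '[[[0,0,0.03,0,0,0,0],[0,0,0,0,0,0,0]]]'; python3 -m jog '[[[0,0,0.03,0,0,0,0],[0,0,0.02,0,0,0,0],[0,0,0,0,0,0,0]]]'
```

```text
time: 20.72
tool_pos: [496.6, -296.8, 110.4]
tcp_rot: [179.8, 0.1, 101.0]
ft_force: [-7.5, 6.1, 26.0]
finger_gap: 14.1
time: 21.1
tool_pos: [496.7, -296.9, 110.4]
tcp_rot: [179.8, 0.1, 101.0]
ft_force: [-17.1, 12.2, 43.6]
finger_gap: 13.7
```

```bash
python3 -m jog '[[[0,0,-0.09,0,0,0,0],[0,0,0,0,0,0,0.5],[0,0,0,0,0,0,0.5],[0,0,0,0,0,0,0.5],[0,0,-0.3,0,0,0,0.5],[0,0,-0.7,0,0,0,0.5],[0,0,-0.7,0,0,0,0.5],[0,0,-0.7,0,0,0,0.5],[0.5,0,0,0,0,0,0.5],[0.9,0,0,0,0,0,0.5],[0.9,0,0,0,0,0,0.5],[0.2,0,0,0,0,0,0.5]]]'
python3 - <<'E'
from h import *
st()
for cam in("top","scene"):
    im,d,K,E=snap(cam); W=cloud(d,K,E); I=im.astype(int); r,g,b=I[...,0],I[...,1],I[...,2]
    bl=(d>0)&(b>r+40)&(b>g+25)&(W[...,2]>95)&(W[...,2]<125); P=W[bl]; print(cam,cv2.minAreaRect(P[:,:2].astype(np.float32)),len(P),np.percentile(P[:,2],[5,50,95]).round(1))
    A=np.c_[P[:,:2]-P[:,:2].mean(0),np.ones(len(P))]; print("slopes deg",np.degrees(np.linalg.lstsq(A,P[:,2],rcond=None)[0][:2]).round(2))
    red=(d>0)&(r>g+80)&(r>b+80)&(W[...,2]>75)&(W[...,2]<105)&(W[...,1]<-80)&(W[...,1]>-300); print("lever",cv2.minAreaRect(W[red][:,:2].astype(np.float32)))
c=im[90:210,120:290]; cv2.imwrite("pics/s5.png",cv2.resize(c,None,fx=4.5,fy=4.5,interpolation=cv2.INTER_CUBIC)[:,:,::-1])
E
```

```text
time: 22.6
tool_pos: [471.9, -171.7, 230.3]
tcp_rot: [179.8, -0.0, 101.1]
ft_force: [-0.9, 0.1, 1.0]
finger_gap: 42.6
t 22.60 p [ 471.9 -171.7  230.3] rpy [179.8  -0.  101.1] q [-2.590e+01 -8.000e+00  1.008e+02  1.000e-01  8.710e+01 -3.710e+01] F [-0.9  0.1  1. ] gap 42.6
top ((439.88519287109375, -268.7217102050781), (10.762470245361328, 61.311180114746094), 10.647483825683594) 91 [102.8 106.  109.4]
slopes deg [2.34 1.26]
lever ((523.2844848632812, -152.54066467285156), (71.02266693115234, 11.536582946777344), 22.211402893066406)
scene ((498.7565612792969, -295.2430419921875), (113.16527557373047, 150.4212188720703), 10.487212181091309) 890 [105.  108.4 111.7]
slopes deg [ 0.21 -0.14]
lever ((522.8929443359375, -150.8543243408203), (76.6432876586914, 12.152290344238281), 21.599870681762695)
```

View pics/s5.png

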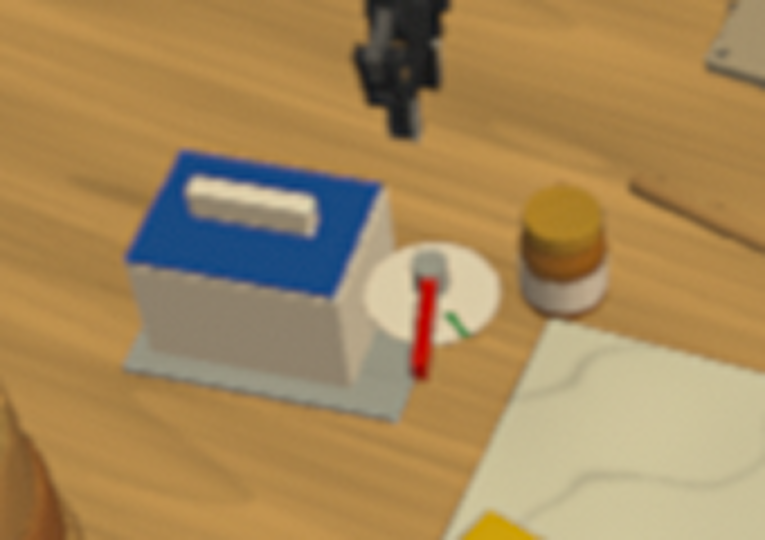

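Picture 9: the lid sits flush on the rim, and depth gives a slope of at most 0.2° with z matching home. The red lever still points from (430,278) to (420,375). Turning the gripper to the lever's direction and descending on it.

```bash
python3 -m jog '[[[0,0,0,0,0,0.0275,0.55],[0,0,0,0,0,0.0275,0.55],[0,0,0,0,0,0.0275,0.55],[0,0,0,0,0,0.0275,0.55],[0,0,0,0,0,0.0275,0.55],[0,0,0,0,0,0.0275,0.55],[0,0,0,0,0,0.0275,0.55],[0,0,0,0,0,0.0275,0.55],[0.6,0,0.5,0,0,0,0.55],[0.65,0,0.5,0,0,0,0.55],[0,0,0.6,0,0,0,0.55],[0,0,0,0,0,0,0.55]]]'
python3 -c "
from h import *
plan([531.3,-149,68],[180,0,22])"
```

```text
time: 24.2
tool_pos: [528.6, -150.6, 146.4]
tcp_rot: [-179.8, 0.1, 21.8]
ft_force: [0.3, -0.4, 0.4]
finger_gap: 47.1
t 24.20 p [ 528.6 -150.6  146.4] rpy [-1.798e+02  1.000e-01  2.180e+01] q [-21.3   3.1  98.9   0.1  78.2  46.9] F [ 0.3 -0.4  0.4] gap 47.1
shift first, tool units [ 0.066 -0.004  1.568]  |mm| 78 ; turn units [-0.0006  0.0003 -0.0006] deg 0.3 ; shift if after turn [ 0.063 -0.01   1.569]
```

```bash
python3 -m jog '[[[0.06,0,0.5,0,0,0,0.55],[0,0,0.5,0,0,0,0.55],[0,0,0.3,0,0,0,0.55],[0,0,0.15,0,0,0,0.55],[0,0,0.08,0,0,0,0.55],[0,0,0,0,0,0,0.1],[0,0,0,0,0,0,0],[0,0,0,0,0,0,0],[0,0,0,0,0,0,0]]]' 40
python3 - <<'E'
from h import *
s=st(); p=s["tool_pos"]; a=np.array([472.2,-172.8]); v=p[:2]-a; print("lever az",np.degrees(np.arctan2(v[1],v[0])),"r",np.hypot(*v))
E
```

```text
time: 25.32
tool_pos: [533.6, -149.0, 73.6]
tcp_rot: [-180.0, -0.2, 21.8]
ft_force: [-1.9, 2.9, 5.5]
finger_gap: 12.2
t 25.32 p [ 533.6 -149.    73.6] rpy [-180.    -0.2   21.8] q [-2.100e+01  7.900e+00  1.019e+02  1.000e-01  7.010e+01  4.720e+01] F [-1.9  2.9  5.5] gap 12.2
lever az 21.21277082909479 r 65.82805613185111
```

```bash
python3 -m jog '[[[-0.0065,-0.131,0,0,0,-0.0158,0],[-0.0065,-0.131,0,0,0,-0.0158,0],[-0.0065,-0.131,0,0,0,-0.0158,0],[-0.0065,-0.131,0,0,0,-0.0158,0],[-0.0065,-0.131,0,0,0,-0.0158,0],[-0.0065,-0.131,0,0,0,-0.0158,0],[0,0,0,0,0,0,0],[0,0,0,0,0,0,0]]]'
python3 - <<'E'
from h import *
s=st(); p=s["tool_pos"]; a=np.array([472.2,-172.8]); v=p[:2]-a; print("lever az",np.degrees(np.arctan2(v[1],v[0])),"r",np.hypot(*v))
t=np.radians(55.8); plan([a[0]+65.8*np.cos(t),a[1]+65.8*np.sin(t),p[2]],[180,0,55.8])
E
```

```text
time: 26.32
tool_pos: [509.9, -119.4, 73.7]
tcp_rot: [179.8, -0.2, 55.8]
ft_force: [3.8, -1.3, 5.3]
finger_gap: 11.8
t 26.32 p [ 509.9 -119.4   73.7] rpy [179.8  -0.2  55.8] q [-1.890e+01  3.300e+00  1.068e+02  1.000e-01  6.960e+01  1.530e+01] F [ 3.8 -1.3  5.3] gap 11.8
lever az 54.752833062871275 r 65.3722554622072
t 26.32 p [ 509.9 -119.4   73.7] rpy [179.8  -0.2  55.8] q [-1.890e+01  3.300e+00  1.068e+02  1.000e-01  6.960e+01  1.530e+01] F [ 3.8 -1.3  5.3] gap 11.8
shift first, tool units [ 0.009 -0.024 -0.   ]  |mm| 1 ; turn units [ 0.0006 -0.0004  0.    ] deg 0.3 ; shift if after turn [ 0.009 -0.024 -0.   ]
```

```bash
python3 -m jog '[[[0,-0.02,0,0,0,0,0],[0,0,0,0,0,0,0],[0,0,0,0,0,0,0.5],[0,0,0,0,0,0,0.5],[0,0,0,0,0,0,0.5],[0,0,-0.4,0,0,0,0.5],[0,0,-0.7,0,0,0,0.5],[0,0,-0.7,0,0,0,0.5],[0,0,-0.7,0,0,0,0.5],[0.9,0,-0.5,0,0,0,0.5],[0.9,0,0,0,0,0,0.5],[0.9,0,0,0,0,0,0.5]]]'
python3 -m jog '[[[0.9,-0.4,0,0,0,0,0.5],[0.9,-0.4,0,0,0,0,0.5],[0.9,-0.4,0,0,0,0,0.5],[0,0,0,0,0,0,0.5]]]'
python3 - <<'E'
from h import *
st()
for cam in("top","scene"):
    im,d,K,E=snap(cam); W=cloud(d,K,E); I=im.astype(int); r,g,b=I[...,0],I[...,1],I[...,2]
    bl=(d>0)&(b>r+40)&(b>g+25)&(W[...,2]>95)&(W[...,2]<125); P=W[bl]; print(cam,cv2.minAreaRect(P[:,:2].astype(np.float32)),len(P),np.percentile(P[:,2],[5,50,95]).round(1))
    A=np.c_[P[:,:2]-P[:,:2].mean(0),np.ones(len(P))]; print("slopes deg",np.degrees(np.linalg.lstsq(A,P[:,2],rcond=None)[0][:2]).round(2))
    red=(d>0)&(r>g+80)&(r>b+80)&(W[...,2]>75)&(W[...,2]<105)&(W[...,1]<-80)&(W[...,1]>-300); print("lever",cv2.minAreaRect(W[red][:,:2].astype(np.float32)))
    if cam=="top": t=cv2.resize(im[175:290,280:425],None,fx=5,fy=5,interpolation=cv2.INTER_CUBIC)
cv2.imwrite("pics/t6.png",t[:,:,::-1])
E
```

```text
time: 27.82
tool_pos: [584.0, -5.7, 223.5]
tcp_rot: [179.9, -0.1, 55.9]
ft_force: [-0.4, -0.2, 0.4]
finger_gap: 42.6
time: 28.32
tool_pos: [608.7, 142.3, 222.6]
tcp_rot: [-180.0, -0.1, 56.2]
ft_force: [-0.2, -0.6, -0.7]
finger_gap: 42.8
t 28.32 p [608.7 142.3 222.6] rpy [-1.80e+02 -1.00e-01  5.62e+01] q [ 8.4 11.5 81.7  0.1 86.7 42.2] F [-0.2 -0.6 -0.7] gap 42.8
top ((497.12091064453125, -297.720703125), (112.58968353271484, 152.76210021972656), 10.700876235961914) 2331 [102.8 106.6 110.3]
slopes deg [ 0.19 -0.19]
lever ((501.3718566894531, -130.26966857910156), (75.60543060302734, 11.854814529418945), 56.51260757446289)
scene ((499.3839111328125, -295.69635009765625), (114.72087860107422, 152.36001586914062), 12.797454833984375) 896 [105.3 108.4 111.5]
slopes deg [ 0.27 -0.14]
lever ((503.50518798828125, -128.85153198242188), (80.43505859375, 12.509832382202148), 58.72610855102539)
```

View pics/t6.png

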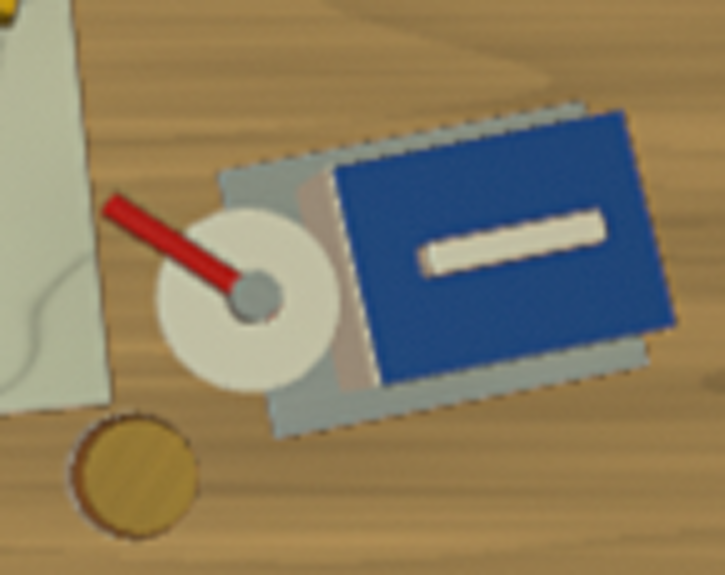

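Picture 10: the lever covers the green mark at about 45–46°, the lid is flush and the jar hasn't moved. The gripper is clear at z=222, so I'm handing in.

```bash
python3 -c "
from bench import job
print(job.hand_in())"
```

```text
the job is handed in; nothing more can be done
None
```

The lid is on the tub, pressed home and level, and the vent lever is over the green mark at half open. I handed in at about 28 s; no verdict is reported.

- **Lid:** I took it from the far rack slot and laid it flat on the near half of the slab. I then took it by the handle, lowered it into the tub and pressed to about 44 N at the wrist. The height stopped changing at home level.
- **Level check:** depth gives a slope of 0.3° or less, within the noise. The flange top reads 106.6 mm in the top camera and 108.4 mm in the scene camera, against 106 nominal. The scene camera had already read about 3 mm high before.
- **Lever:** the top camera gives about 45.8° relative to the tub. The scene camera gives about 46°, because its lever and tub angles both read about 2° high. The lever hides the green mark in the top view.
- **Rest of the scene:** nothing was seen to move, and the jar looks to be in place in the last picture. The cheeses, crock, bottle and board were not checked again after the lid was laid on the slab. The gripper was clear of everything at handing in.

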